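Turn the parts cup over and collect the axle sleeve in it

TASK

The eight-sided metal parts cup was left upside down on the bench. Turn it over so that it stands mouth up, wholly on the black rubber mat, and let go of it; set it down, do not drop it. Then put the loose axle sleeve in it, and leave the other things on the bench where they are.

Things in the scene. Friction and masses are not known exactly. Their poses are not given: they have to be found in the camera images.
- cup: Eight-sided plain aluminium cup: 54 mm across opposite flats (58 across corners), 64 mm tall, straight 3 mm walls, about 130 g. Origin: centre of the open mouth's rim plane; +z runs from mouth to closed foot (up at the start: mouth down). Flats face its x and y axes and the diagonals. Each flat is 22 mm wide: the cup lies still on any flat, its axis 27 mm above what it lies on.
- cup_mid (a point): centre of the cup: on its axis, half way (32 mm) between mouth and foot; axes as cup
- cup_foot (a point): centre of the outer face of the cup's closed foot, 64 mm from the mouth
- mat: The square black rubber mat fixed to the bench, 150 x 150 mm, 4 mm thick. Origin: centre of its underside (on the bench, z = 0; its top is at 4 mm); x and y along its edges.
- sleeve: The loose steel axle sleeve: a round 22 mm diameter, 36 mm tall piece standing on end on the bench, about 40 g. Origin: centre of its lower end, z along its axis.
- sleeve_mid (a point): centre of the sleeve, 18 mm above its lower end
- jar: Bystander: small closed glass jar with a steel cap, 44 mm diameter, 50 mm tall. Origin: centre of its underside. To be left alone.
- driver: Bystander: screwdriver lying on the bench, black handle, 170 mm long. Origin: middle of its length (lying along its x axis). To be left alone.
- multitool: Bystander: folded metal multi-tool lying on the bench, 75 x 22 x 14 mm. Origin: centre of its underside. To be left alone.
- sprockets: Bystander: flat stack of dark steel sprockets, 76 mm across, 14 mm thick. Origin: centre of its underside. To be left alone.
- dish: Bystander: empty round steel dish, 100 mm across, 35 mm tall, mouth up. Origin: centre of its underside. To be left alone.

How it is judged:
On the way, in this order (a step that is already met when the one before it is completed fails the run):
1. the cup stands mouth up, wholly on the mat, at rest and let go (angle between cup's own z axis and vertical above 3.05 rad and x of cup_foot in the frame of mat between -0.05 and 0.05 m and y of cup_foot in the frame of mat between -0.05 and 0.05 m and z of cup_foot in the frame of mat between 0.001 and 0.008 m and linear speed of cup below 0.02 m/s and angular speed of cup below 0.2 rad/s and contact force between cup and the fingers below 0.1 N), for 0.3 s.
2. the sleeve is inside the mouth-up cup (angle between cup's own z axis and vertical above 3.05 rad and x of cup_foot in the frame of mat between -0.05 and 0.05 m and y of cup_foot in the frame of mat between -0.05 and 0.05 m and z of cup_foot in the frame of mat between 0.001 and 0.008 m and x of sleeve_mid in the frame of cup between -0.026 and 0.026 m and y of sleeve_mid in the frame of cup between -0.026 and 0.026 m and z of sleeve_mid in the frame of cup between 0.015 and 0.062 m), for 0.2 s.
At the end, for the whole second after the job is handed in: The cup stands mouth up (within 5 degrees) flat on the mat, its centre within 50 mm of the mat's centre along each edge direction (so wholly on it), with the sleeve lying or standing inside it, both at rest and released (all of step 2 and linear speed of cup below 0.02 m/s and angular speed of cup below 0.2 rad/s and contact force between cup and the fingers below 0.1 N and linear speed of sleeve below 0.03 m/s); the robot touches nothing.
It fails at once if one of the other things on the bench was moved more than 30 mm (distance of any of jar, driver, multitool, sprockets, dish from where it was at the start of the episode above 0.03 m).
It fails at once if the cup was dropped: out of the fingers it fell faster than 0.7 m/s (a free fall of about 25 mm) (contact force between cup and the fingers below 0.1 N and linear speed of cup above 0.7 m/s).
It also fails if it takes over 62 s, if anything falls off the work surface, if the arm or the gripper's body presses on something with over 40 N, if the wrist force passes 120 N, or if a joint passes its speed limit or range.

ROBOT

A 7-joint arm with a two-finger parallel gripper is mounted at the origin on the work surface. World frame = base frame: x ahead of the robot, y to its left, z up, the work surface at z = 0. Lengths are in m, angles in rad, forces in N, time in s.
With the tool pointing down it reaches from about 0.4 to 0.85 m from the base axis. Payload 4.5 kg.
Tool frame: the origin (TCP) lies midway between the tips of the shut fingers; the grasp point (between the pads) lies 19 mm behind it; z points along the fingers, y is the direction in which the jaws open and shut (so a half turn about z gives the same grasp; the last joint's range is limited). The gripper opens to 88 mm and grips with 3 to 60 N. Pads are 18 mm wide; open, the fingers measure 123 mm over their backs; the gripper's body (75 mm by 187 mm) begins 45 mm behind the grasp point.
Start: joints at [1.357, 0.689, -0.195, 1.565, 0.157, 0.902, -0.215], TCP at [0.153, -0.606, 0.239] pointing down, gripper open.
Joint ranges: [-3.01, 3.01], [-0.46, 2.08], [-1.47, 1.51], [0.13, 2.56], [-1, 4.14], [0.04, 2.09], [-2.66, 2.66]. Speed limits (rad/s): [2.57, 2.57, 3.14, 3.14, 3.14, 3.14, 3.14].

INTERFACE

Orientations are given as a unit quaternion [x, y, z, w].
In Python, from plant import r gives the robot as it stands. The module is installed in compiled form; this text tells all that it offers.
- The arm moves only by the shell command python3 -m jog 'ROWS' [FORCE]. ROWS is JSON, a list of rows, each an object with "translation": the shift along the tool's x, y, z in units of 40 mm (1.0 is 40 mm), a list of three; "twist": the turn about the tool's z in units of 6 degrees (1.0 is 6 degrees); "claw": the opening in per cent of the stroke, from 0 (shut) to 100 (fully open). A call has 1 to 20 rows; each row shifts and turns the commanded pose from where the row before left it, along the tool's axes as they then stand; what a row does not reach is not made up. A row lasts 1/12 s, in which the tool goes at most 41.7 mm and 7.16 degrees, less where a joint would pass 70% of its speed; a pose out of reach is approached as far as the arm can. A call is refused whole if a number of a shift passes 1 or a number of a turn 1, either way. A call with a gripper value outside its range is refused whole. The fingers move at their own pace and stop on an object; FORCE is the grip in N (left out, the last holds). Time passes only in rows, so rows that do not move let the fingers close. It gives the time, the measured TCP pose, the force and the opening at its end, in the units of the state.
- r.get_state(): the state, without advancing time (a new reading comes with each control period).
- r.snapshot(name): name is "scene" or "top"; returns a dict with "img" (400x640x3 uint8, red, green, blue), "fx", "fy", "cx", "cy" (pixels), "dist_coeffs" ([k1, k2, p1, p2, k3] as OpenCV has them; the pictures are not rectified), "origin" and "rotation" of the camera in the world. Camera axes: x right, y up, looking along -z (the intrinsics and any distortion apply to the point x, -y, -z); pixel columns grow to the right and rows downward; lengths in m; the calibration is good to about 2 mm. A picture is of the moment at which its call begins. There is no depth.
- r.finish_job(): hands the job in, once; it reports no verdict.
Trained networks look in the newest picture that a camera, given by its name, has taken for a name from the list of things; names that differ only in an ending like _2 or _b are one class to them, and where a whole thing is asked for, a point or a joint stands for the part that bears it (a point fixed in the world has none). Each returns a list of dicts, best first, with "confidence" (0 to 1); they miss things now and then, are a little off and sometimes report something else, mostly with a low value. They report only what shows in the picture. A call takes as long as a camera call.
- r.spot_in(label, camera): "rect" ([left, top, right, bottom] in pixels, round what is visible of it).
- r.spot_point(label, camera): "location" ([row, column] in pixels: a listed point, or the origin of a listed thing).
The state is a dict: "clock": time; "q": joint angles; "qd": joint speeds; "joint_torque": joint torques, N m; "tool_pos": TCP position; "eef_rot": TCP orientation; "contact_force": force on the tool from outside, world axes, zero at the start; "moment": the same for the moment, N m; "opening": opening from 0.0 (shut) to 1.0 (fully open).
Only numpy, scipy, OpenCV 4.12 (cv2) and the standard library are available. Lean on these libraries where they do the work, as an engineer would, in place of code of your own. Each camera call takes 0.05 s, during which the arm holds its last target. There are 200 camera calls.

## Working session

There is one attempt and no reset: what is moved stays moved. The work goes in short steps, Python scripts to look and compute and a shell command to move; the robot and the scene stay as the last step left them, time stands still between calls to the robot, and variables do not carry over. Pictures are saved under pics/ and viewed, about 8 in all and at most 12, crops included, and the job is handed in when it is done.

```bash
mkdir -p pics; cat > h.py <<'E'
import numpy as np, cv2
from plant import r
from scipy.spatial.transform import Rotation as R
def snap(n): return r.snapshot(n)
def ray(s,row,col):
    K=np.array([[s['fx'],0,s['cx']],[0,s['fy'],s['cy']],[0,0,1.]])
    p=cv2.undistortPoints(np.array([[[col,row]]],float),K,np.array(s['dist_coeffs'],float))[0,0]
    Rm=np.array(s['rotation']); Rm=Rm if Rm.shape==(3,3) else R.from_quat(Rm).as_matrix()
    return np.array(s['origin']),Rm@np.array([p[0],-p[1],-1.])
def at_z(s,row,col,z):
    o,d=ray(s,row,col); return o+d*(z-o[2])/d[2]
def proj(s,P):
    K=np.array([[s['fx'],0,s['cx']],[0,s['fy'],s['cy']],[0,0,1.]])
    Rm=np.array(s['rotation']); Rm=Rm if Rm.shape==(3,3) else R.from_quat(Rm).as_matrix()
    c=(np.atleast_2d(P)-np.array(s['origin']))@Rm; c=c*[1,-1,-1]
    return cv2.projectPoints(c,np.zeros(3),np.zeros(3),K,np.array(s['dist_coeffs'],float))[0][:,0]
def tri(rays):
    A=np.zeros((3,3));b=np.zeros(3)
    for o,d in rays:
        d=d/np.linalg.norm(d);M=np.eye(3)-np.outer(d,d);A+=M;b+=M@o
    return np.linalg.solve(A,b)
def save(img,name,crop=None,f=1):
    if crop: img=img[crop[1]:crop[3],crop[0]:crop[2]]
    if f!=1: img=cv2.resize(img,None,fx=f,fy=f,interpolation=cv2.INTER_CUBIC)
    cv2.imwrite('pics/'+name,img[...,::-1])
E
python3 - <<'E'
from h import *
S={n:snap(n) for n in('scene','top')}
for n,s in S.items(): save(s['img'],n+'0.png'); print(n,np.round(s['origin'],3),np.round(s['rotation'],2).tolist(),s['fx'],s['dist_coeffs'])
Z=dict(cup=0,cup_mid=.032,cup_foot=.064,mat=0,sleeve=0,sleeve_mid=.018,jar=0,driver=.012,multitool=0,sprockets=0,dish=0)
for l,z in Z.items():
    rs=[]
    for n,s in S.items():
        d=r.spot_point(l,n)
        if d:
            p=d[0]['location']; rs.append(ray(s,*p)); print(l,n,np.round(p),round(d[0]['confidence'],2),np.round(at_z(s,*p,z),3),len(d))
    if len(rs)==2: print('   tri',np.round(tri(rs),3))
st=r.get_state();print(st['clock'],st['tool_pos'],R.from_quat(st['eef_rot']).as_matrix().round(3),st['opening'])
E
```

```text
scene [1.044 0.463 0.646] [0.15, 0.37, 0.85, 0.34] 391.75657649069706 [0.02992687 0.         0.         0.         0.        ]
top [ 0.574 -0.007  0.841] [0.02, -0.01, -0.7, 0.72] 364.3816613036857 [-0.04774051  0.          0.          0.          0.        ]
cup scene [142. 282.] 0.92 [ 0.499 -0.279  0.   ] 1
cup top [236. 448.] 0.84 [ 0.514 -0.28   0.   ] 1
   tri [ 0.511 -0.272  0.01 ]
cup_mid scene [138. 278.] 0.9 [ 0.523 -0.267  0.032] 1
cup_mid top [244. 450.] 0.71 [ 0.499 -0.275  0.032] 2
   tri [ 0.502 -0.286  0.011]
cup_foot scene [121. 276.] 0.79 [ 0.503 -0.293  0.064] 1
cup_foot top [244. 455.] 0.81 [ 0.501 -0.276  0.064] 1
   tri [ 0.507 -0.278  0.072]
mat scene [279. 467.] 0.79 [0.518 0.328 0.   ] 1
mat top [226. 186.] 0.95 [0.52  0.327 0.   ] 1
   tri [0.519 0.327 0.001]
sleeve scene [199. 334.] 0.61 [ 0.553 -0.015  0.   ] 1
sleeve top [218. 327.] 0.66 [ 0.549 -0.003  0.   ] 1
   tri [ 0.554 -0.007  0.006]
sleeve_mid scene [192. 337.] 0.61 [ 0.545 -0.011  0.018] 1
sleeve_mid top [216. 331.] 0.54 [ 0.552 -0.012  0.018] 2
   tri [ 0.551 -0.01   0.022]
jar top [170. 390.] 0.92 [ 0.661 -0.144  0.   ] 2
driver scene [226. 398.] 0.7 [0.518 0.152 0.012] 1
driver top [234. 262.] 0.69 [0.509 0.145 0.012] 1
   tri [0.508 0.147 0.001]
multitool scene [159. 320.] 0.76 [ 0.473 -0.151  0.   ] 1
multitool top [251. 386.] 0.71 [ 0.476 -0.139  0.   ] 1
   tri [ 0.479 -0.14   0.009]
sprockets scene [277. 324.] 0.79 [0.725 0.134 0.   ] 1
sprockets top [144. 270.] 0.8 [0.718 0.135 0.   ] 1
   tri [ 0.721  0.134 -0.005]
dish scene [238. 252.] 0.87 [ 0.768 -0.045  0.   ] 1
dish top [123. 351.] 0.7 [ 0.769 -0.054  0.   ] 1
   tri [ 0.768 -0.052 -0.006]
1.2 [ 0.15330371 -0.60592311  0.23876014] [[ 0.969  0.245  0.   ]
 [ 0.245 -0.969 -0.   ]
 [-0.     0.    -1.   ]] 1.0022940162175376
```

View pics/top0.png

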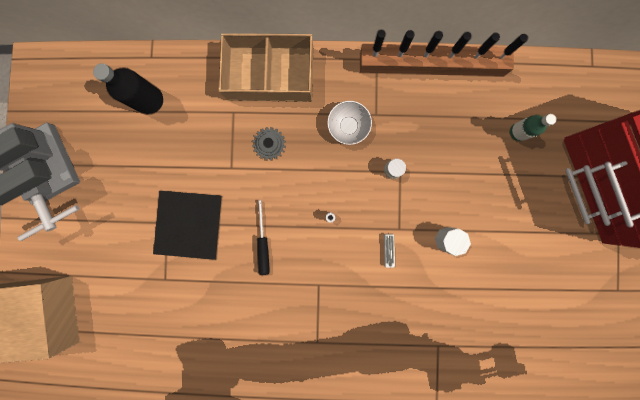

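View pics/scene0.png

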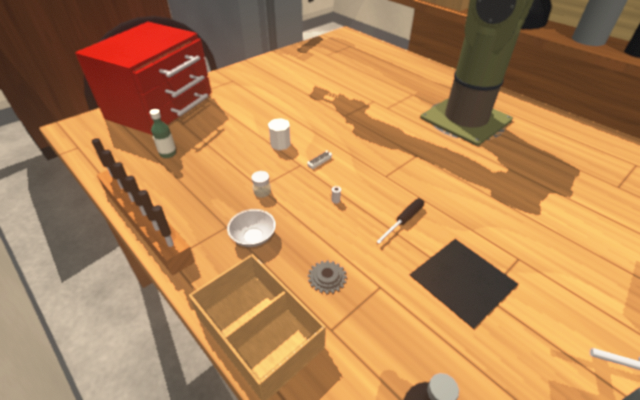

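```bash
python3 - <<'E'
from h import *
s=snap('top'); img=s['img']
save(img,'cup1.png',(425,215,485,275),10)
# mat
m=(img.max(2)<60).astype(np.uint8); m[:, :140]=0; m[:,235:]=0; m[:180]=0;m[270:]=0
c=max(cv2.findContours(m,cv2.RETR_EXTERNAL,cv2.CHAIN_APPROX_NONE)[0],key=cv2.contourArea)[:,0]
P=np.array([at_z(s,y,x,.004)[:2] for x,y in c]); print('mat',cv2.minAreaRect(P.astype(np.float32)))
# cup foot
g=img[215:275,425:485].astype(int)
print('cols',g[27,30],g[20,30],g[35,20])
m=((g.min(2)>170)&(g.max(2)-g.min(2)<30)).astype(np.uint8)
c=max(cv2.findContours(m,cv2.RETR_EXTERNAL,cv2.CHAIN_APPROX_NONE)[0],key=cv2.contourArea)[:,0]+[425,215]
P=np.array([at_z(s,y,x,.064)[:2] for x,y in c])
print('foot bbox',P.min(0),P.max(0),len(P))
from scipy.optimize import minimize
def cost(p):
    h=0.027
    a=p[2]+np.arange(8)*np.pi/4; n=np.c_[np.cos(a),np.sin(a)]
    d=((P-p[:2])@n.T).max(1)-p[3]; return np.sqrt(d**2+1e-6).sum()
for a0 in np.radians([0,11,22,33]):
    o=minimize(cost,[*P.mean(0),a0,.026],method='Nelder-Mead',options=dict(maxiter=4000,xatol=1e-6,fatol=1e-8)); print(np.round(o.x[:2],4),np.degrees(o.x[2])%45,o.x[3],o.fun)
E
```

```text
mat ((0.5245786309242249, 0.32334664463996887), (0.14826250076293945, 0.14800608158111572), 86.66387176513672)
cols [248 245 237] [249 246 239] [93 90 84]
foot bbox [ 0.4801985 -0.3051705] [ 0.53328832 -0.25171356] 74
[ 0.5062 -0.2783] 16.947930985627707 0.02576455286916688 0.08680107216635365
[ 0.5062 -0.2783] 16.94796285917314 0.02576455358418675 0.08680107216685894
[ 0.5062 -0.2783] 16.947985127560006 0.025764549801988963 0.08680107216919421
[ 0.5062 -0.2783] 16.947929094845765 0.025764552133817346 0.0868010721667976
```

View pics/cup1.png

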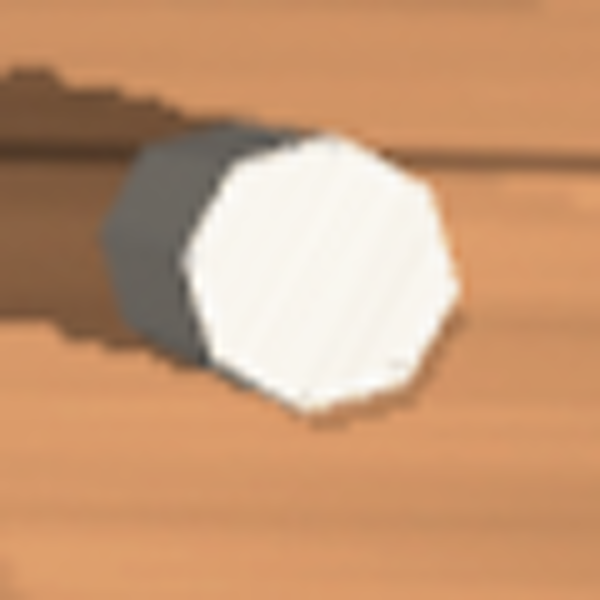

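The foot's octagon (crop centre about pixel 457,242) fits a centre of (0.506, -0.278) with flats at 17° mod 45°. That agrees with the networks. The mat centre is (0.525, 0.323), with its edges turned -3.3°.

```bash
python3 -m jog '[{"translation":[0,0,0],"twist":-0.46,"claw":100},{"translation":[0.72,-0.35,0.2],"twist":0,"claw":100},{"translation":[0.72,-0.35,0.2],"twist":0,"claw":100},{"translation":[0.72,-0.35,0.2],"twist":0,"claw":100},{"translation":[0.72,-0.35,0.2],"twist":0,"claw":100},{"translation":[0.72,-0.35,0.2],"twist":0,"claw":100},{"translation":[0.72,-0.35,0.2],"twist":0,"claw":100},{"translation":[0.72,-0.35,0.2],"twist":0,"claw":100},{"translation":[0.72,-0.35,0.2],"twist":0,"claw":100},{"translation":[0.72,-0.35,0.2],"twist":0,"claw":100},{"translation":[0.72,-0.35,0.2],"twist":0,"claw":100},{"translation":[0.72,-0.35,0.2],"twist":0,"claw":100},{"translation":[0.72,-0.35,0.2],"twist":0,"claw":100},{"translation":[0.72,-0.35,0.2],"twist":0,"claw":100},{"translation":[0.72,-0.35,0.2],"twist":0,"claw":100},{"translation":[0.72,-0.35,0.2],"twist":0,"claw":100},{"translation":[0,0,0],"twist":0,"claw":100},{"translation":[0,0,0],"twist":0,"claw":100}]' 10
cat >> h.py <<'E'
def to(P=None):
    st=r.get_state(); M=R.from_quat(st['eef_rot']).as_matrix()
    print('t',round(st['clock'],2),'tcp',np.round(st['tool_pos'],4),'x',M[:,0].round(3),'z',M[:,2].round(3),'open mm',round(88*st['opening'],1),'F',np.round(st['contact_force'],1))
    if P is not None: print('units',np.round(M.T@(np.array(P)-st['tool_pos'])/.04,3))
E
python3 -c "
from h import *
to([.506,-.278,.029])"
```

```text
clock: 2.75
tool_pos: [0.507, -0.2766, 0.1183]
eef_rot: [0.989, 0.15, 0.0, -0.001]
contact_force: [0.1, -1.1, -0.2]
opening: 0.998
t 2.75 tcp [ 0.507  -0.2766  0.1183] x [0.955 0.296 0.001] z [ 0.001  0.001 -1.   ] open mm 87.8 F [ 0.1 -1.1 -0.2]
units [-0.038  0.029  2.232]
```

```bash
python3 -m jog '[{"translation":[-0.04,0.03,0.56],"twist":0,"claw":100},{"translation":[0,0,0.56],"twist":0,"claw":100},{"translation":[0,0,0.56],"twist":0,"claw":100},{"translation":[0,0,0.56],"twist":0,"claw":100},{"translation":[0,0,0],"twist":0,"claw":100},{"translation":[0,0,0],"twist":0,"claw":0},{"translation":[0,0,0],"twist":0,"claw":0},{"translation":[0,0,0],"twist":0,"claw":0},{"translation":[0,0,0],"twist":0,"claw":0},{"translation":[0,0,0],"twist":0,"claw":0},{"translation":[0,0,0],"twist":0,"claw":0}]' 15
python3 -c "
from h import *
to([.506,-.278,.029])"
```

```text
clock: 3.67
tool_pos: [0.5045, -0.2808, 0.0301]
eef_rot: [0.989, 0.147, 0.0, 0.0]
contact_force: [-1.4, 1.1, 6.2]
opening: 0.616
t 3.67 tcp [ 0.5045 -0.2808  0.0301] x [0.957 0.292 0.001] z [ 0.001 -0.    -1.   ] open mm 54.2 F [-1.4  1.1  6.2]
units [ 0.057 -0.055  0.027]
```

```bash
python3 -m jog '[{"translation":[0,0,-0.5],"twist":0,"claw":0},{"translation":[0,0,-0.7],"twist":0,"claw":0},{"translation":[0,0,-0.7],"twist":0,"claw":0},{"translation":[0.1,-0.3,-0.6],"twist":0,"claw":0},{"translation":[0.22,-0.79,0],"twist":0,"claw":0},{"translation":[0.22,-0.79,0],"twist":0,"claw":0},{"translation":[0.22,-0.79,0],"twist":0,"claw":0},{"translation":[0.22,-0.79,0],"twist":0,"claw":0},{"translation":[0.22,-0.79,0],"twist":0,"claw":0},{"translation":[0.22,-0.79,0],"twist":0,"claw":0},{"translation":[0.22,-0.79,0],"twist":0,"claw":0},{"translation":[0.22,-0.79,0],"twist":0,"claw":0},{"translation":[0.22,-0.79,0],"twist":0,"claw":0},{"translation":[0.22,-0.79,0],"twist":0,"claw":0},{"translation":[0.22,-0.79,0],"twist":0,"claw":0},{"translation":[0.22,-0.79,0],"twist":0,"claw":0},{"translation":[0.22,-0.79,0],"twist":0,"claw":0},{"translation":[0.22,-0.79,0],"twist":0,"claw":0},{"translation":[0.22,-0.79,0],"twist":0,"claw":0},{"translation":[0.22,-0.79,0],"twist":0,"claw":0}]' 15
python3 -c "
from h import *
to([.4864,.3116,.034])"
```

```text
clock: 5.33
tool_pos: [0.4911, 0.2583, 0.1292]
eef_rot: [0.989, 0.148, -0.0, 0.0]
contact_force: [0.3, 1.3, -2.4]
opening: 0.613
t 5.33 tcp [0.4911 0.2583 0.1292] x [ 0.956  0.292 -0.   ] z [-0. -0. -1.] open mm 54.0 F [ 0.3  1.3 -2.4]
units [ 0.278 -1.308  2.38 ]
```

```bash
python3 -m jog '[{"translation":[0.14,-0.65,0.2],"twist":0,"claw":0},{"translation":[0.14,-0.65,0.4],"twist":0,"claw":0},{"translation":[0,0,0.6],"twist":0,"claw":0},{"translation":[0,0,0.6],"twist":0,"claw":0},{"translation":[0,0,0.4],"twist":0,"claw":0},{"translation":[0,0,0.1],"twist":0,"claw":0},{"translation":[0,0,0.05],"twist":0,"claw":0},{"translation":[0,0,0],"twist":0,"claw":0}]' 15
python3 - <<'E'
from h import *
to([.4864,.3116,.034])
a=snap('scene');b=snap('top')
A=cv2.resize(a['img'][190:350,370:570],None,fx=3,fy=3);B=cv2.resize(b['img'][170:290,130:250],None,fx=4,fy=4)
save(np.hstack([cv2.resize(A,(400,320)),cv2.resize(B,(320,320))]),'p2.png')
E
```

```text
clock: 6.0
tool_pos: [0.4874, 0.3096, 0.0354]
eef_rot: [0.989, 0.147, 0.0, -0.0]
contact_force: [-0.2, -0.1, -1.2]
opening: 0.614
t 6.0 tcp [0.4874 0.3096 0.0354] x [0.957 0.292 0.   ] z [ 0.  0. -1.] open mm 54.0 F [-0.2 -0.1 -1.2]
units [-0.01  -0.054  0.034]
```

View pics/p2.png

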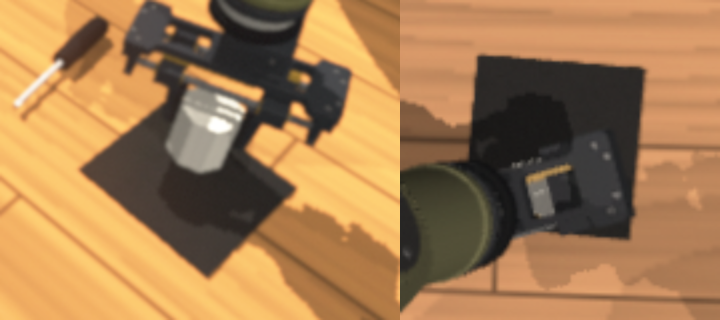

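```bash
python3 -m jog '[{"translation":[0,0,0.06],"twist":0,"claw":0},{"translation":[0,0,0],"twist":0,"claw":0},{"translation":[0,0,0],"twist":0,"claw":0},{"translation":[0.11,0,-0.05],"twist":0,"claw":0},{"translation":[0.11,0,-0.05],"twist":0,"claw":0},{"translation":[0.12,0,-0.03],"twist":0,"claw":0},{"translation":[0.12,0,-0.03],"twist":0,"claw":0},{"translation":[0.12,0,-0.01],"twist":0,"claw":0},{"translation":[0.12,0,-0.01],"twist":0,"claw":0},{"translation":[0.12,0,0.01],"twist":0,"claw":0},{"translation":[0.12,0,0.01],"twist":0,"claw":0},{"translation":[0,0,0],"twist":0,"claw":0}]' 4
python3 - <<'E'
from h import *
to([.4864,.3116,.034])
a=snap('scene')
save(a['img'],'p3.png',(410,190,530,300),4)
E
```

```text
clock: 7.1
tool_pos: [0.5245, 0.3209, 0.039]
eef_rot: [0.989, 0.147, 0.001, -0.0]
contact_force: [-0.2, 0.2, -2.0]
opening: 0.613
t 7.1 tcp [0.5245 0.3209 0.039 ] x [0.957 0.291 0.001] z [ 0.001  0.    -1.   ] open mm 54.0 F [-0.2  0.2 -2. ]
units [-0.978 -0.055  0.122]
```

View pics/p3.png

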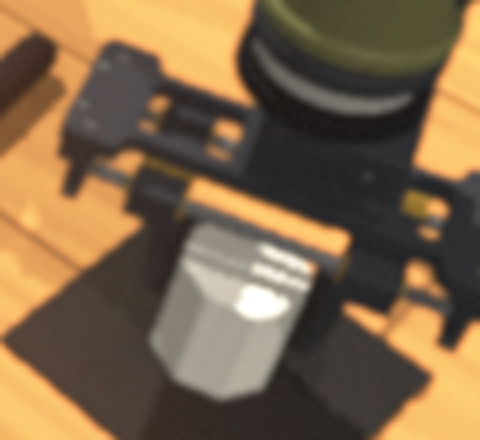

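The cup stayed upright. The pads' torsion held it, so it slid and was lifted. I'll use the mat's 4 mm edge as a stop instead: set the cup on the bench just short of the near edge and tip it over that edge while gripped.

```bash
python3 -m jog '[{"translation":[0,0,-0.5],"twist":0.85,"claw":0},{"translation":[0,0,0],"twist":0.85,"claw":0},{"translation":[0,0,0],"twist":0.85,"claw":0},{"translation":[0,0,0],"twist":0.85,"claw":0},{"translation":[-0.55,-0.02,0],"twist":0,"claw":0},{"translation":[-0.55,-0.02,0],"twist":0,"claw":0},{"translation":[-0.55,-0.02,0],"twist":0,"claw":0},{"translation":[-0.55,0,0],"twist":0,"claw":0},{"translation":[-0.55,0,0],"twist":0,"claw":0},{"translation":[0,0,0.3],"twist":0,"claw":0},{"translation":[0,0,0.2],"twist":0,"claw":0},{"translation":[0,0,0.1],"twist":0,"claw":0},{"translation":[0,0,0],"twist":0,"claw":0}]' 15
python3 - <<'E'
from h import *
to([.4148,.3296,.031])
a=snap('scene');b=snap('top')
A=a['img'][190:320,400:530];B=b['img'][170:300,130:260]
save(np.hstack([A,B]),'p4.png',None,3)
E
```

```text
clock: 8.23
tool_pos: [0.4143, 0.329, 0.034]
eef_rot: [1.0, -0.031, -0.0, 0.001]
contact_force: [0.8, 0.3, -1.4]
opening: 0.609
t 8.23 tcp [0.4143 0.329  0.034 ] x [ 0.998 -0.061 -0.   ] z [-0.    -0.001 -1.   ] open mm 53.6 F [ 0.8  0.3 -1.4]
units [ 0.012 -0.015  0.076]
```

View pics/p4.png

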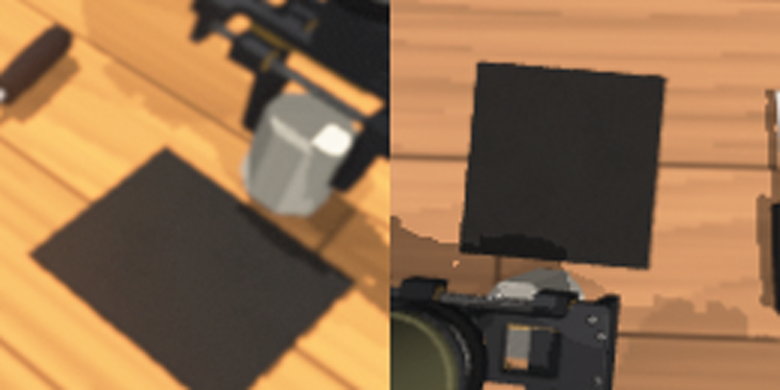

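```bash
python3 - <<'E'
from h import *
a=snap('scene')
for l in ('cup','cup_mid','cup_foot'): print(l,[(np.round(d['location'],1),round(d['confidence'],2)) for d in r.spot_point(l,'scene')])
u=np.array([.998,-.061,0]);w=np.array([.061,.998,0]);c=np.array([.4143,.329,0]);z=np.array([0,0,1.])
im=a['img'].copy()
im=cv2.resize(im[190:320,400:530],None,fx=4,fy=4,interpolation=cv2.INTER_CUBIC)
for th,col in((0,(255,0,0)),(-15,(0,255,0))):
    t=np.radians(th); ax=np.cos(t)*z+np.sin(t)*u; e=np.cos(t)*u-np.sin(t)*z
    piv=c+[0,0,.053]
    rings=[]
    for k in(-.049,.015):
        rings.append([piv+k*ax+.0292*(np.cos(f)*e+np.sin(f)*w) for f in np.radians(22.5+45*np.arange(8))])
    for rg in rings:
        q=(proj(a,np.array(rg))-[400,190]+.5)*4-.5
        cv2.polylines(im,[q.astype(np.int32)],True,col,1)
    print(th,np.round(proj(a,np.array([piv-.049*ax,piv+.015*ax]))[:,::-1],1).tolist())
save(im,'p5.png')
E
```

```text
cup [(array([249.9, 495. ]), 0.95)]
cup_mid [(array([243.8, 498. ]), 0.77), (array([275.5, 325. ]), 0.54), (array([228.3, 504.5]), 0.4)]
cup_foot [(array([230.6, 503.6]), 0.56), (array([278. , 465.2]), 0.4)]
0 [[250.0, 494.8], [229.5, 504.8]]
-15 [[252.4, 491.6], [228.8, 505.8]]
```

View pics/p5.png

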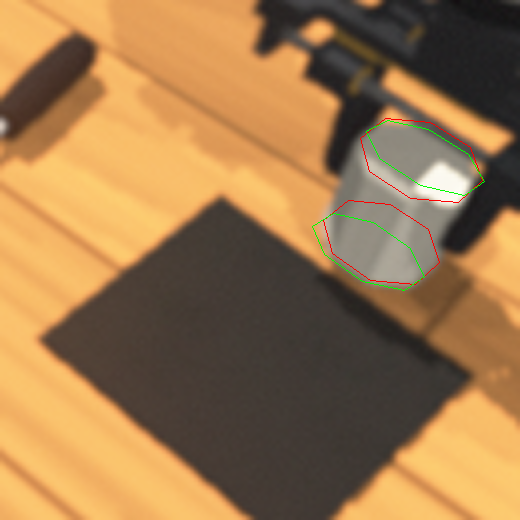

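The upright model (red) matches the cup, so the cup is upright in the grip with its rim about 4 mm above the bench. Next I lower it and bring it against the mat's edge.

```bash
python3 -m jog '[{"translation":[0,0,0.06],"twist":0,"claw":0},{"translation":[0,0,0.01],"twist":0,"claw":0},{"translation":[0.1,0,0],"twist":0,"claw":0},{"translation":[0.1,0,0],"twist":0,"claw":0},{"translation":[0.05,0,0],"twist":0,"claw":0},{"translation":[0,0,0],"twist":0,"claw":0}]' 15
python3 -c "
from h import *
to()"
```

```text
clock: 9.03
tool_pos: [0.4216, 0.3291, 0.0322]
eef_rot: [1.0, -0.03, -0.002, 0.0]
contact_force: [-4.3, 0.8, 1.3]
opening: 0.614
t 9.03 tcp [0.4216 0.3291 0.0322] x [ 0.998 -0.059 -0.004] z [-0.004 -0.001 -1.   ] open mm 54.1 F [-4.3  0.8  1.3]
```

```bash
python3 -m jog '[{"translation":[0,0,0],"twist":0,"claw":0},{"translation":[0.1,0,-0.04],"twist":0,"claw":0},{"translation":[0.1,0,-0.04],"twist":0,"claw":0},{"translation":[0.11,0,-0.03],"twist":0,"claw":0},{"translation":[0.11,0,-0.03],"twist":0,"claw":0},{"translation":[0.11,0,-0.01],"twist":0,"claw":0},{"translation":[0.11,0,-0.01],"twist":0,"claw":0},{"translation":[0,0,0],"twist":0,"claw":0}]' 4
python3 - <<'E'
from h import *
to()
a=snap('scene')
for l in ('cup','cup_mid','cup_foot'): print(l,[(np.round(d['location'],1),round(d['confidence'],2)) for d in r.spot_point(l,'scene')])
st=r.get_state();c=np.array(st['tool_pos'])+[0,0,.019];u=np.array([.998,-.061,0]);z=np.array([0,0,1.])
for th in(0,15,30,45):
    t=np.radians(th); ax=np.cos(t)*z+np.sin(t)*u
    print(th,np.round(proj(a,np.array([c-.049*ax,c+.015*ax]))[:,::-1],1).tolist())
E
```

```text
clock: 9.7
tool_pos: [0.4512, 0.3273, 0.0389]
eef_rot: [1.0, -0.031, 0.001, -0.0]
contact_force: [-0.4, 0.1, -1.9]
opening: 0.616
t 9.7 tcp [0.4512 0.3273 0.0389] x [ 0.998 -0.061  0.003] z [ 0.003  0.    -1.   ] open mm 54.2 F [-0.4  0.1 -1.9]
cup [(array([248.5, 493.9]), 0.55)]
cup_mid [(array([200. , 332.6]), 0.28)]
cup_foot [(array([224.8, 398.5]), 0.67), (array([240.9, 487.5]), 0.56)]
0 [[257.1, 486.1], [236.5, 495.8]]
15 [[253.5, 489.9], [237.6, 494.6]]
30 [[249.2, 493.9], [239.0, 493.3]]
45 [[244.4, 497.8], [240.6, 492.0]]
```

The rim point matches a tilt of about 30°, so the cup is tipping over the edge. I continue the arc until it lies flat.

```bash
python3 -m jog '[{"translation":[0.115,0,0.01],"twist":0,"claw":0},{"translation":[0.115,0,0.01],"twist":0,"claw":0},{"translation":[0.11,0,0.03],"twist":0,"claw":0},{"translation":[0.11,0,0.03],"twist":0,"claw":0},{"translation":[0.105,0,0.045],"twist":0,"claw":0},{"translation":[0.105,0,0.045],"twist":0,"claw":0},{"translation":[0.095,0,0.065],"twist":0,"claw":0},{"translation":[0.095,0,0.065],"twist":0,"claw":0},{"translation":[0.08,0,0.08],"twist":0,"claw":0},{"translation":[0.08,0,0.08],"twist":0,"claw":0},{"translation":[0.07,0,0.09],"twist":0,"claw":0},{"translation":[0.07,0,0.09],"twist":0,"claw":0},{"translation":[0,0,0.04],"twist":0,"claw":0},{"translation":[0,0,0],"twist":0,"claw":0}]' 4
python3 - <<'E'
from h import *
to()
a=snap('scene');b=snap('top')
for l in ('cup','cup_mid','cup_foot'): print(l,[(np.round(d['location'],1),round(d['confidence'],2)) for d in r.spot_point(l,'scene')])
st=r.get_state();c=np.array(st['tool_pos'])+[0,0,.019];u=np.array([.998,-.061,0]);z=np.array([0,0,1.])
for th in(60,75,90):
    t=np.radians(th); ax=np.cos(t)*z+np.sin(t)*u
    print(th,np.round(proj(a,np.array([c-.049*ax,c+.015*ax]))[:,::-1],1).tolist())
save(np.hstack([a['img'][190:320,400:530],b['img'][170:300,130:260]]),'p6.png',None,3)
E
```

```text
clock: 11.07
tool_pos: [0.4955, 0.3247, 0.0114]
eef_rot: [1.0, -0.03, 0.0, -0.0]
contact_force: [-0.1, -0.6, -0.6]
opening: 0.614
t 11.07 tcp [0.4955 0.3247 0.0114] x [ 0.998 -0.06   0.001] z [ 0.001  0.    -1.   ] open mm 54.0 F [-0.1 -0.6 -0.6]
cup [(array([252.5, 490. ]), 0.57)]
cup_mid [(array([260.7, 478.8]), 0.77)]
cup_foot [(array([264.8, 468.6]), 0.57)]
60 [[258.8, 484.7], [262.9, 472.9]]
75 [[254.0, 487.8], [264.4, 472.0]]
90 [[249.6, 490.1], [265.8, 471.3]]
```

View pics/p6.png

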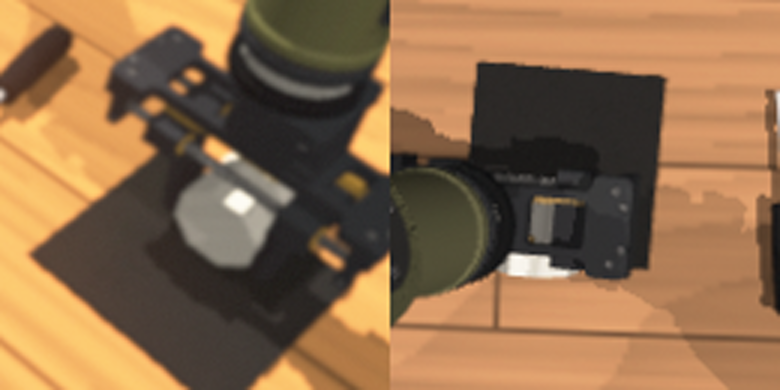

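The cup now lies flat on the mat's near half, with its foot facing the mat's middle (foot at about (225,215) in the left panel). I release and regrip it near the mouth, lightly, so that the foot can swing down.

```bash
python3 -m jog '[{"translation":[0,0,0],"twist":0,"claw":90},{"translation":[0,0,0],"twist":0,"claw":90},{"translation":[0,0,0],"twist":0,"claw":90},{"translation":[-0.5,0,0],"twist":0,"claw":90},{"translation":[-0.5,0,0],"twist":0,"claw":90},{"translation":[0,0,0],"twist":0,"claw":90},{"translation":[0,0,0],"twist":0,"claw":0},{"translation":[0,0,0],"twist":0,"claw":0},{"translation":[0,0,0],"twist":0,"claw":0},{"translation":[0,0,0],"twist":0,"claw":0},{"translation":[0,0,0],"twist":0,"claw":0},{"translation":[0,0,0],"twist":0,"claw":0}]' 3
python3 - <<'E'
from h import *
to()
a=snap('scene')
for l in ('cup','cup_mid','cup_foot'): print(l,[(np.round(d['location'],1),round(d['confidence'],2),np.round(at_z(a,*d['location'],.031),3)) for d in r.spot_point(l,'scene')])
E
```

```text
clock: 12.32
tool_pos: [0.4561, 0.327, 0.0116]
eef_rot: [1.0, -0.03, 0.001, -0.0]
contact_force: [1.5, -1.0, 0.9]
opening: 0.61
t 12.32 tcp [0.4561 0.327  0.0116] x [ 0.998 -0.061  0.002] z [ 0.002  0.    -1.   ] open mm 53.7 F [ 1.5 -1.   0.9]
cup [(array([250.2, 492.2]), 0.96, array([0.445, 0.331, 0.031]))]
cup_mid [(array([258. , 480.1]), 0.58, array([0.481, 0.325, 0.031]))]
cup_foot [(array([265.6, 465.9]), 0.59, array([0.518, 0.317, 0.031]))]
```

```bash
python3 -m jog '[{"translation":[0.1,0,-0.1],"twist":0,"claw":0},{"translation":[0.1,0,-0.15],"twist":0,"claw":0},{"translation":[0.1,0,-0.2],"twist":0,"claw":0},{"translation":[0.1,0,-0.25],"twist":0,"claw":0},{"translation":[0.1,0,-0.25],"twist":0,"claw":0},{"translation":[0,0,-0.25],"twist":0,"claw":0},{"translation":[0,0,-0.2],"twist":0,"claw":0},{"translation":[0,0,0],"twist":0,"claw":0},{"translation":[0,0,0],"twist":0,"claw":0}]' 3
python3 - <<'E'
from h import *
to()
a=snap('scene')
for l in ('cup','cup_mid','cup_foot'): print(l,[(np.round(d['location'],1),round(d['confidence'],2)) for d in r.spot_point(l,'scene')])
st=r.get_state();c=np.array(st['tool_pos'])+[0,0,.019];u=np.array([.998,-.061,0]);z=np.array([0,0,1.])
for th in(90,115,135,160,180):
    t=np.radians(th); ax=np.cos(t)*z+np.sin(t)*u
    print(th,np.round(proj(a,np.array([c-.01*ax,c+.054*ax]))[:,::-1],1).tolist())
save(a['img'],'p7.png',(400,190,530,320),4)
E
```

```text
clock: 13.27
tool_pos: [0.4749, 0.3262, 0.068]
eef_rot: [1.0, -0.03, 0.0, -0.0]
contact_force: [-0.1, 0.3, -2.1]
opening: 0.612
t 13.27 tcp [0.4749 0.3262 0.068 ] x [ 0.998 -0.06   0.   ] z [ 0.  0. -1.] open mm 53.8 F [-0.1  0.3 -2.1]
cup [(array([238.7, 489.8]), 0.94)]
cup_mid [(array([250.5, 481.6]), 0.6)]
cup_foot [(array([259.8, 473.7]), 0.78)]
90 [[235.6, 493.4], [252.2, 473.5]]
115 [[234.3, 493.8], [258.6, 471.8]]
135 [[233.8, 493.7], [260.8, 473.0]]
160 [[233.9, 493.0], [259.7, 477.2]]
180 [[234.6, 492.0], [256.0, 482.2]]
```

View pics/p7.png

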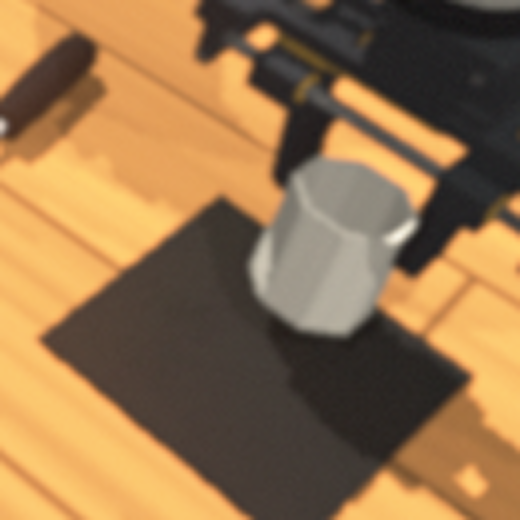

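The cup hangs mouth up with about 20° of tilt left. I carry it to the mat's middle and press it down onto its foot so that it levels.

```bash
python3 -m jog '[{"translation":[0.3,0,0],"twist":0,"claw":0},{"translation":[0.3,0,0.1],"twist":0,"claw":0},{"translation":[0.2,0.04,0.2],"twist":0,"claw":0},{"translation":[0,0,0.2],"twist":0,"claw":0},{"translation":[0.05,0,0.06],"twist":0,"claw":0},{"translation":[0.1,0,0.05],"twist":0,"claw":0},{"translation":[0.1,0,0.05],"twist":0,"claw":0},{"translation":[0.05,0,0.05],"twist":0,"claw":0},{"translation":[0,0,0.05],"twist":0,"claw":0},{"translation":[0,0,0],"twist":0,"claw":0},{"translation":[0,0,0],"twist":0,"claw":0}]' 3
python3 - <<'E'
from h import *
to([.5246,.3233,.039])
a=snap('scene')
for l in ('cup','cup_mid','cup_foot'): print(l,[(np.round(d['location'],1),round(d['confidence'],2)) for d in r.spot_point(l,'scene')])
st=r.get_state();c=np.array(st['tool_pos'])*[1,1,0];u=np.array([.998,-.061,0]);z=np.array([0,0,1.]);w=np.array([.061,.998,0])
im=cv2.resize(a['img'][190:320,400:530],None,fx=4,fy=4,interpolation=cv2.INTER_CUBIC)
print(np.round(proj(a,np.array([c+.068*z,c+.004*z]))[:,::-1],1).tolist())
for k in(.004,.068):
    rg=[c+k*z+.0292*(np.cos(f)*u+np.sin(f)*w) for f in np.radians(22.5+45*np.arange(8))]
    cv2.polylines(im,[((proj(a,np.array(rg))-[400,190]+.5)*4-.5).astype(np.int32)],True,(255,0,0),1)
save(im,'p8.png')
E
```

```text
clock: 14.38
tool_pos: [0.5191, 0.3221, 0.0369]
eef_rot: [1.0, -0.03, 0.001, -0.0]
contact_force: [0.3, 0.1, -1.8]
opening: 0.611
t 14.38 tcp [0.5191 0.3221 0.0369] x [ 0.998 -0.06   0.001] z [ 0.001  0.001 -1.   ] open mm 53.8 F [ 0.3  0.1 -1.8]
units [ 0.134 -0.037 -0.053]
cup [(array([257.4, 473.2]), 0.68), (array([227.9, 400.3]), 0.23)]
cup_mid [(array([269.6, 465.8]), 0.88), (array([158.3, 320.4]), 0.66)]
cup_foot [(array([277.3, 460.6]), 0.83)]
[[255.5, 473.3], [275.8, 464.6]]
```

View pics/p8.png

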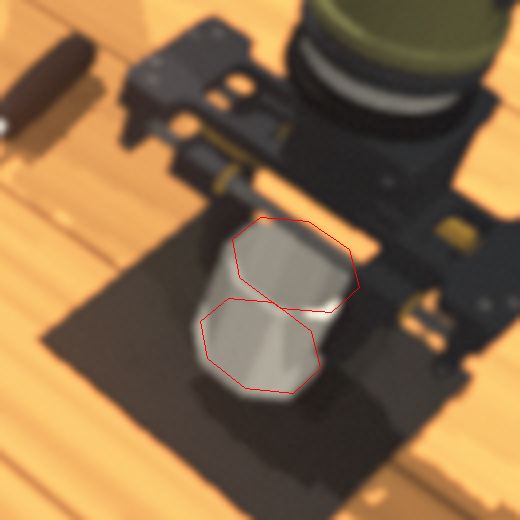

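```bash
python3 -m jog '[{"translation":[0.05,0,0.05],"twist":0,"claw":0},{"translation":[0.05,0,0.05],"twist":0,"claw":0},{"translation":[0.05,0,0.05],"twist":0,"claw":0},{"translation":[0,0,0.05],"twist":0,"claw":0},{"translation":[0,0,0],"twist":0,"claw":0}]' 3
python3 - <<'E'
from h import *
to([.5246,.3233,.039])
a=snap('scene')
for l in ('cup','cup_mid','cup_foot'): print(l,[(np.round(d['location'],1),round(d['confidence'],2)) for d in r.spot_point(l,'scene')])
st=r.get_state();c=np.array(st['tool_pos'])*[1,1,0];z=np.array([0,0,1.])
print(np.round(proj(a,np.array([c+.068*z,c+.036*z,c+.004*z]))[:,::-1],1).tolist())
E
```

```text
clock: 15.0
tool_pos: [0.5256, 0.3217, 0.029]
eef_rot: [1.0, -0.03, 0.001, -0.0]
contact_force: [-0.2, 0.7, 0.2]
opening: 0.612
t 15.0 tcp [0.5256 0.3217 0.029 ] x [ 0.998 -0.06   0.002] z [ 0.002  0.001 -1.   ] open mm 53.9 F [-0.2  0.7  0.2]
units [-0.027 -0.038 -0.251]
cup [(array([253.9, 473.5]), 0.97)]
cup_mid [(array([271.4, 467.9]), 0.7)]
cup_foot []
[[257.1, 471.2], [267.6, 466.7], [277.4, 462.5]]
```

```bash
python3 -m jog '[{"translation":[0,0,0.05],"twist":0,"claw":0},{"translation":[0,0,0.05],"twist":0,"claw":0},{"translation":[0,0,0],"twist":0,"claw":0},{"translation":[0,0,0],"twist":0,"claw":90},{"translation":[0,0,0],"twist":0,"claw":90},{"translation":[0,0,0],"twist":0,"claw":90},{"translation":[0,0,0],"twist":0,"claw":90},{"translation":[0,0,-0.4],"twist":0,"claw":90},{"translation":[0,0,-0.7],"twist":0,"claw":90},{"translation":[0,0,-0.7],"twist":0,"claw":90},{"translation":[0,0,-0.7],"twist":0,"claw":90},{"translation":[0,0,0],"twist":0,"claw":90}]' 3
python3 - <<'E'
from h import *
to([.5246,.3233,.039])
a=snap('scene')
for l in ('cup','cup_mid','cup_foot'): print(l,[(np.round(d['location'],1),round(d['confidence'],2)) for d in r.spot_point(l,'scene')])
c=np.array([.5256,.3217,0]);z=np.array([0,0,1.]);u=np.array([.998,-.061,0]);w=np.array([.061,.998,0])
im=cv2.resize(a['img'][190:320,400:530],None,fx=4,fy=4,interpolation=cv2.INTER_CUBIC)
print(np.round(proj(a,np.array([c+.068*z,c+.036*z,c+.004*z]))[:,::-1],1).tolist())
for k in(.004,.068):
    rg=[c+k*z+.0292*(np.cos(f)*u+np.sin(f)*w) for f in np.radians(22.5+45*np.arange(8))]
    cv2.polylines(im,[((proj(a,np.array(rg))-[400,190]+.5)*4-.5).astype(np.int32)],True,(255,0,0),1)
save(im,'p9.png')
E
```

```text
clock: 16.2
tool_pos: [0.5278, 0.3226, 0.1302]
eef_rot: [1.0, -0.03, 0.004, -0.002]
contact_force: [0.8, -0.0, -0.0]
opening: 0.904
t 16.2 tcp [0.5278 0.3226 0.1302] x [ 0.998 -0.06   0.008] z [ 0.008  0.004 -1.   ] open mm 79.5 F [ 0.8 -0.  -0. ]
units [-9.900e-02 -1.000e-03  2.278e+00]
cup [(array([255.6, 472.9]), 0.78)]
cup_mid [(array([270.3, 463.3]), 0.92)]
cup_foot [(array([277.6, 462.1]), 0.86), (array([156.5, 320.4]), 0.63)]
[[257.3, 471.3], [267.7, 466.8], [277.6, 462.6]]
```

View pics/p9.png

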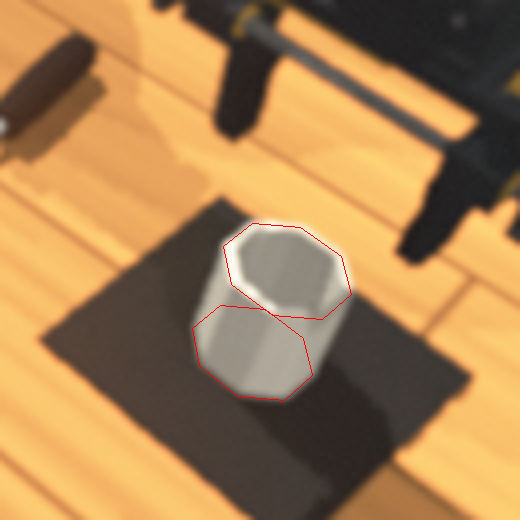

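The cup stands mouth up and released near the mat's middle. Its rim matches the upright overlay to about 1–2 px. Next I measure the sleeve, and check that the bystanders haven't moved.

```bash
python3 - <<'E'
from h import *
b=snap('top');a=snap('scene')
rs=[]
for n,s in(('top',b),('scene',a)):
    for l,z in(('sleeve',0),('sleeve_mid',.018)):
        for d in r.spot_point(l,n)[:2]: print(n,l,np.round(d['location'],1),round(d['confidence'],2),np.round(at_z(s,*d['location'],z),4))
    for d in r.spot_in('sleeve',n)[:2]: print(n,np.round(d['rect'],1),round(d['confidence'],2))
g=b['img'][205:230,318:343].astype(int)
m=((g.min(2)>120)&(g.max(2)-g.min(2)<40)).astype(np.uint8)
k=cv2.connectedComponentsWithStats(m); print(k[2],k[3]+[318,205])
for c in k[3][1:]: print(np.round(at_z(b,c[1]+205,c[0]+318,.036),4))
for x,y in [(.552,-.010)]: print(np.round(proj(b,np.array([[x,y,.036],[x,y,0]])),1).tolist(),np.round(proj(a,np.array([[x,y,.036],[x,y,0]])),1).tolist())
to([.552,-.010,.130])
E
```

```text
top sleeve [215.  327.3] 0.56 [ 0.5549 -0.0029  0.    ]
top sleeve_mid [217.6 330.6] 0.58 [ 0.5497 -0.0105  0.018 ]
top [324.6 213.8 336.2 222.2] 0.37
scene sleeve [202.2 332.9] 0.45 [ 0.5627 -0.0078  0.    ]
scene sleeve_mid [194.4 338.8] 0.5 [ 0.5473 -0.0044  0.018 ]
scene [328.9 189.1 342.1 205.7] 0.58
[[  0   0  25  25 576]
 [  8   8   9   9  49]] [[330.00173611 217.00347222]
 [329.97959184 216.95918367]]
[ 0.5516 -0.009   0.036 ]
[[330.4, 216.8], [330.4, 216.4]] [[336.0, 188.5], [335.5, 199.6]]
t 16.8 tcp [0.5246 0.3212 0.1246] x [ 0.998 -0.06  -0.001] z [-0.001 -0.001 -1.   ] open mm 79.4 F [ 0.4 -0.  -0.6]
units [ 1.18   8.224 -0.13 ]
```

```bash
python3 -m jog '[{"translation":[0.1,0.5,0],"twist":0,"claw":90},{"translation":[0.1,0.75,0],"twist":0,"claw":90},{"translation":[0.1,0.75,0],"twist":0,"claw":90},{"translation":[0.1,0.75,0.1],"twist":0,"claw":90},{"translation":[0.1,0.75,0.1],"twist":0,"claw":90},{"translation":[0.1,0.75,0.2],"twist":0,"claw":90},{"translation":[0.1,0.75,0.2],"twist":0,"claw":90},{"translation":[0.1,0.75,0.2],"twist":0,"claw":80},{"translation":[0.1,0.75,0.2],"twist":0,"claw":70},{"translation":[0.1,0.75,0],"twist":0,"claw":60},{"translation":[0.1,0.6,0],"twist":0,"claw":60},{"translation":[0.08,0.35,0],"twist":0,"claw":60},{"translation":[0,0,0],"twist":0,"claw":60},{"translation":[0,0,0],"twist":0,"claw":60}]' 10
python3 - <<'E'
from h import *
to([.5516,-.009,.020])
a=snap('scene');b=snap('top')
for l in('sleeve','sleeve_mid'):
    for n,s in(('scene',a),('top',b)): 
        for d in r.spot_point(l,n)[:1]: print(n,l,np.round(d['location'],1),round(d['confidence'],2),np.round(at_z(s,*d['location'],.018 if 'm' in l else 0),4))
# cup from the top, arm away
d=r.spot_in('cup','top')[:1]; print(d)
for l,z in(('cup',.068),('cup_foot',.004)):
    for n,s in(('scene',a),('top',b)):
        for d in r.spot_point(l,n)[:1]: print(n,l,np.round(at_z(s,*d['location'],z),4),round(d['confidence'],2))
to()
E
```

```text
clock: 17.97
tool_pos: [0.5523, -0.0093, 0.0851]
eef_rot: [1.0, -0.031, 0.0, -0.0]
contact_force: [0.0, 0.4, 0.2]
opening: 0.602
t 17.97 tcp [ 0.5523 -0.0093  0.0851] x [ 0.998 -0.062  0.   ] z [ 0.  0. -1.] open mm 52.9 F [0.  0.4 0.2]
units [-0.018 -0.005  1.627]
scene sleeve [199.6 333.4] 0.63 [ 0.5556 -0.0134  0.    ]
top sleeve [224.4 184.5] 0.43 [0.5244 0.3303 0.    ]
scene sleeve_mid [192.2 335.2] 0.57 [ 0.5482 -0.0157  0.018 ]
[{'rect': [331.2, 101.5, 369.1, 146.7], 'confidence': 0.21}]
scene cup [0.5196 0.3219 0.068 ] 0.57
top cup [0.5231 0.3247 0.068 ] 0.65
scene cup_foot [0.5251 0.3167 0.004 ] 0.67
t 18.52 tcp [ 0.5522 -0.0086  0.0851] x [ 0.998 -0.06  -0.   ] z [-0. -0. -1.] open mm 52.7 F [0.3 1.1 0.7]
```

```bash
python3 -m jog '[{"translation":[0,0,0.5],"twist":0,"claw":60},{"translation":[0,0,0.5],"twist":0,"claw":60},{"translation":[0,0,0.4],"twist":0,"claw":60},{"translation":[0,0,0.22],"twist":0,"claw":60},{"translation":[0,0,0],"twist":0,"claw":60},{"translation":[0,0,0],"twist":0,"claw":0},{"translation":[0,0,0],"twist":0,"claw":0},{"translation":[0,0,0],"twist":0,"claw":0},{"translation":[0,0,0],"twist":0,"claw":0},{"translation":[0,0,0],"twist":0,"claw":0},{"translation":[0,0,0],"twist":0,"claw":0}]' 12
python3 - <<'E'
from h import *
to()
b=snap('top')
g=b['img'][170:285,130:245].astype(int)
m=((g.min(2)>150)&(g.max(2)-g.min(2)<30)).astype(np.uint8)
k=cv2.connectedComponentsWithStats(m); i=1+np.argmax(k[2][1:,4]); x,y,w,h,A=k[2][i]; print(k[2][i],x+130,y+170)
print('bright ring bbox',np.round(at_z(b,y+170+(h-1)/2,x+130+(w-1)/2,.068),4), np.round(at_z(b,y+170,x+130,.068)-at_z(b,y+170+h-1,x+130+w-1,.068),4))
print('expected px', np.round(proj(b,np.array([[.5256,.3217,.068]])),1))
E
```

```text
clock: 19.43
tool_pos: [0.5527, -0.009, 0.0209]
eef_rot: [1.0, -0.03, 0.001, 0.0]
contact_force: [0.6, -0.1, 2.9]
opening: 0.247
t 19.43 tcp [ 0.5527 -0.009   0.0209] x [ 0.998 -0.06   0.001] z [ 0.001 -0.    -1.   ] open mm 21.7 F [ 0.6 -0.1  2.9]
[ 34  45  35  26 449] 164 215
bright ring bbox [0.5216 0.3105 0.068 ] [0.0514 0.0768 0.    ]
expected px [[176.  225.5]]
```

The sleeve is gripped (21.7 mm opening). I carry it over the cup at about (0.522, 0.323).

```bash
python3 -m jog '[{"translation":[0,0,-0.6],"twist":0,"claw":0},{"translation":[0,0,-0.7],"twist":0,"claw":0},{"translation":[0,0,-0.7],"twist":0,"claw":0},{"translation":[-0.06,-0.3,-0.7],"twist":0,"claw":0},{"translation":[-0.12,-0.74,0],"twist":0,"claw":0},{"translation":[-0.12,-0.74,0],"twist":0,"claw":0},{"translation":[-0.12,-0.75,0],"twist":0,"claw":0},{"translation":[-0.12,-0.75,0],"twist":0,"claw":0},{"translation":[-0.12,-0.75,0],"twist":0,"claw":0},{"translation":[-0.12,-0.75,0],"twist":0,"claw":0},{"translation":[-0.12,-0.75,0],"twist":0,"claw":0},{"translation":[-0.12,-0.75,0],"twist":0,"claw":0},{"translation":[-0.12,-0.7,0],"twist":0,"claw":0},{"translation":[-0.12,-0.65,0],"twist":0,"claw":0},{"translation":[-0.12,-0.6,0],"twist":0,"claw":0},{"translation":[0,0,0],"twist":0,"claw":0},{"translation":[0,0,0],"twist":0,"claw":0}]' 12
python3 - <<'E'
from h import *
to([.522,.323,.070])
a=snap('scene')
for l in('sleeve','sleeve_mid','cup','cup_foot'):
    for d in r.spot_point(l,'scene')[:1]: print(l,np.round(d['location'],1),round(d['confidence'],2))
t=r.get_state()['tool_pos']; print(np.round(proj(a,np.array([[.522,.323,.068],[.522,.323,.004],[t[0],t[1],t[2]-.02]])),1).tolist())
save(a['img'],'p10.png',(400,170,530,300),4)
E
```

```text
clock: 20.9
tool_pos: [0.5158, 0.3248, 0.128]
eef_rot: [1.0, -0.028, -0.0, -0.0]
contact_force: [0.4, 0.2, 0.1]
opening: 0.243
t 20.9 tcp [0.5158 0.3248 0.128 ] x [ 0.998 -0.056 -0.001] z [-0.001  0.    -1.   ] open mm 21.4 F [0.4 0.2 0.1]
units [0.159 0.037 1.449]
sleeve [242.4 480.3] 0.82
sleeve_mid [233.  484.7] 0.81
cup [258.7 475.5] 0.63
cup_foot [276.  458.9] 0.58
[[472.9, 256.6], [464.2, 277.0], [479.5, 240.6]]
```

View pics/p10.png

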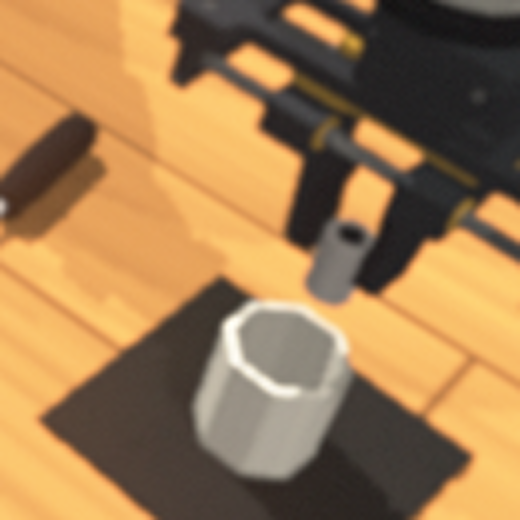

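The sleeve hangs above the cup. The mouth centre is at about (471,256) in full-image pixels, where I expected (473,257). I shift 6 mm and lower.

```bash
python3 -m jog '[{"translation":[0.17,0.03,0],"twist":0,"claw":0},{"translation":[0,0,0.3],"twist":0,"claw":0},{"translation":[0,0,0.4],"twist":0,"claw":0},{"translation":[0,0,0.3],"twist":0,"claw":0},{"translation":[0,0,0.2],"twist":0,"claw":0},{"translation":[0,0,0.17],"twist":0,"claw":0},{"translation":[0,0,0],"twist":0,"claw":0},{"translation":[0,0,0],"twist":0,"claw":0}]' 12
python3 - <<'E'
from h import *
to([.522,.323,.072])
a=snap('scene')
for l in('sleeve_mid','cup','cup_foot'):
    for d in r.spot_point(l,'scene')[:1]: print(l,np.round(d['location'],1),round(d['confidence'],2))
print(np.round(proj(a,np.array([[.522,.323,.068],[.522,.323,.004]]))[:,::-1],1).tolist())
E
```

```text
clock: 21.82
tool_pos: [0.5235, 0.3213, 0.0731]
eef_rot: [1.0, -0.03, -0.0, 0.0]
contact_force: [0.3, 0.4, -0.5]
opening: 0.242
t 21.82 tcp [0.5235 0.3213 0.0731] x [ 0.998 -0.06  -0.   ] z [-0. -0. -1.] open mm 21.3 F [ 0.3  0.4 -0.5]
units [-0.041 -0.041  0.028]
sleeve_mid [254.9 472.7] 0.77
cup [257.  471.9] 0.92
cup_foot [277.  459.4] 0.77
[[256.6, 472.9], [277.0, 464.2]]
```

Centred, with no contact force. I release, rise and check.

```bash
python3 -m jog '[{"translation":[0,0,0],"twist":0,"claw":60},{"translation":[0,0,0],"twist":0,"claw":60},{"translation":[0,0,0],"twist":0,"claw":60},{"translation":[0,0,0],"twist":0,"claw":60},{"translation":[0,0,-0.3],"twist":0,"claw":60},{"translation":[0,0,-0.7],"twist":0,"claw":60},{"translation":[0,0,-0.7],"twist":0,"claw":60},{"translation":[-0.7,0,-0.5],"twist":0,"claw":60},{"translation":[-0.7,0,0],"twist":0,"claw":60},{"translation":[0,0.8,0],"twist":0,"claw":60},{"translation":[0,0.8,0],"twist":0,"claw":60},{"translation":[0,0.8,0],"twist":0,"claw":60},{"translation":[0,0,0],"twist":0,"claw":60},{"translation":[0,0,0],"twist":0,"claw":60},{"translation":[0,0,0],"twist":0,"claw":60}]' 12
python3 - <<'E'
from h import *
to()
S={n:snap(n) for n in('scene','top')}
Z=dict(sleeve_mid=.025,cup=.068,cup_foot=.004,driver=.012,sprockets=0,dish=0,multitool=0,jar=0)
for l,z in Z.items():
    for n,s in S.items():
        for d in r.spot_point(l,n)[:1]: print(n,l,np.round(d['location'],1),round(d['confidence'],2),np.round(at_z(s,*d['location'],z),3))
save(np.hstack([S['scene']['img'][190:320,400:530],S['top']['img'][170:300,130:260]]),'p11.png',None,3)
E
```

```text
clock: 23.27
tool_pos: [0.4624, 0.2297, 0.1622]
eef_rot: [1.0, -0.03, 0.001, -0.001]
contact_force: [0.3, 0.6, 0.1]
opening: 0.6
t 23.27 tcp [0.4624 0.2297 0.1622] x [ 0.998 -0.06   0.001] z [ 0.001  0.001 -1.   ] open mm 52.8 F [0.3 0.6 0.1]
scene sleeve_mid [272.2 465.8] 0.62 [0.527 0.324 0.025]
top sleeve_mid [225.  185.5] 0.64 [0.525 0.318 0.025]
scene cup [254.7 474.8] 0.65 [0.515 0.323 0.068]
top cup [226.4 176.3] 0.97 [0.524 0.321 0.068]
scene cup_foot [275.8 461.2] 0.7 [0.524 0.318 0.004]
top cup_foot [225.  186.2] 0.56 [0.523 0.325 0.004]
scene driver [230.6 399.2] 0.71 [0.527 0.162 0.012]
top driver [236.3 263.3] 0.97 [0.503 0.142 0.012]
scene sprockets [276.  321.7] 0.71 [0.726 0.129 0.   ]
top sprockets [140.5 264.2] 0.88 [0.725 0.149 0.   ]
scene dish [238.1 252.1] 0.71 [ 0.77  -0.045  0.   ]
top dish [124.4 346.5] 0.75 [ 0.766 -0.043  0.   ]
scene multitool [158.3 322.3] 0.78 [ 0.465 -0.15   0.   ]
top multitool [252.5 385.9] 0.69 [ 0.472 -0.139  0.   ]
scene jar [192.6 261.1] 0.69 [ 0.669 -0.15   0.   ]
top jar [167.3 391. ] 0.72 [ 0.668 -0.147  0.   ]
```

```bash
python3 -c "
from h import *
print(r.finish_job()); to()"
```

```text
the job is handed in; nothing more can be done
None
the job is handed in; nothing more can be done
```

The cup now stands mouth up and released at about the middle of the mat, with the sleeve inside it. I handed the job in at about 23.5 s; no verdict is reported.

**How it was done:**
- **First try at tipping:** tipping the cup on the mat failed because the grip held it upright.
- **Tipping it over:** I set it on the bench against the mat's near edge and tipped it over that edge while gripped.
- **Righting it:** I gripped it lightly near the mouth, let the foot swing down, then pressed it level at the mat's middle and let go.
- **Sleeve:** I gripped it by its upper end, carried it over the cup and released it with its lower end about 15 mm inside the mouth. It dropped the rest of the way.

**Last checks:**
- **Cup:** both cameras put the foot within about 6 mm of the mat's centre. The mouth was within about 2 mm of it from the top camera and 10 mm from the scene camera. With the arm clear after release, the outline matched an upright cup to 1–2 px.
- **Sleeve:** its centre reads within 10 mm of the cup's axis in both cameras.
- **Bystanders:** all read within about 20 mm of the first measurement. The worst pairs were driver (scene, 13 mm) and sprockets (top, 15 mm). I take this as network scatter, since the two cameras disagree by similar amounts and the arm never touched them.
- **Robot:** it is clear of everything, with the contact force reading near zero.

**Not checked:** my last picture, taken after the sleeve dropped, could not be viewed because the viewing limit was reached. That the sleeve is inside rests on the network points from both cameras, not on a look of my own.

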